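# Unlock the trailer coupler and hold it off the ball

## Task

Take the orange lock plate out from in front of the coupler's latch and stand it on edge, pushed fully down, in an empty slot of the plate rack, and let go of it. Then grip the red latch handle, pull it sideways against its spring to free the coupler, and lift the tongue by that handle until the coupler's lower rim is well clear above the top of the ball. Finish while still holding it raised and still by the red handle; leave the other things where they are.

Things in the scene. Friction and masses are not known exactly. Their poses are not given: they have to be found in the camera images.
- stand: Fixed steel ball-mount stand. Origin: on the bench, on the axis of the 50 mm hitch ball. y runs along the lowered tongue from ball to pivot; handle and lock plate are on its -x side. Base 12 mm thick, x -150..50, y -60..60 mm, then 90 mm wide to y = 330. Plate holder at x = -134: slot 11 mm wide, along y, rails 104 mm long, tops 42 mm, floor 12 mm above the bench. Place and yaw vary.
- ball_top (a point): Top point of the hitch ball, 110 mm above the bench (same axes as the stand).
- hinge (a point): Point on the pivot axis of the tongue, at stand (0, 280, 95) mm; the axis is the stand's x direction and level. Axes as the stand's; fixed.
- tongue (a joint): Tongue angle, rad: 0 = down on the ball, grows as the coupler is lifted, to 0.6. Blue 46 mm square tube, aluminium coupler housing 84 x 100 mm over the ball; its top 127, lower rim 40 mm above the bench when down; rim level with the ball's top at 0.25 rad. 0.55 to 1.05 kg, turns freely, falls back when let go. Locked down (within 0.01) until the latch is out by over 14 mm.
- latch (a joint): Latch travel, m: 0 = sprung in (locked), grows as the handle is pulled to the stand's -x side; stop at 0.024, coupler free above 0.014: pull 0.018 to 0.022. Spring: 2.5 N at 0, about 8 N at full travel; goes back when let go. Its steel rod (48 mm above the bench, along x) ends 5 mm short of the lock plate, so the plate in its holder stops the pull too early.
- latch_handle: The red upright handle of the latch: flat bar 12 mm thick (along stand x), 30 mm wide (along y), rising to 175 mm above the bench with the tongue down. Origin 20 mm below its top. It slides with the latch and tilts and rises with the tongue (handle angle = tongue angle).
- latch_grip (a point): Point to grip on the red handle: in its middle, 20 mm below its top; at stand (-66, 0, 155) mm when tongue and latch are home. The coupler housing lies at stand x > -42 mm, its top 28 mm lower than this point, so both sides of the handle are open at this height. Axes as the handle's (x across its thickness).
- lock_plate_center (a point): Centre of the orange lock plate: 8 mm thick (along its x), 100 mm long (along its y), 110 mm high (z), loose, 0.15 to 0.29 kg. At the start it stands upright in the stand's holder, its centre at about stand (-134, 0, 67) mm, its top 122 mm above the bench. Standing in a rack slot its centre is 55 mm above the slot floor.
- rack: Fixed plate rack: wooden base 170 x 120 x 12 mm with three slots side by side along its x (50 mm apart); a plate's 100 mm length goes along the rack's y. Origin: centre of the underside. Each slot is 12 mm wide between rails whose tops are 42 mm above the bench, with flared guides above that up to 54 mm (mouth about 25 mm wide). Place and yaw vary.
- rack_slot0 (a point): Middle of the floor of the first slot (at rack x = -50 mm, the one nearest the robot), 12 mm above the bench; empty. Axes as the rack's.
- rack_slot1 (a point): Middle of the floor of the middle slot (rack x = 0); empty.
- spare_plate_center (a point): Centre of the bare aluminium spare plate, same size as the lock plate, standing in the third slot (rack x = +50 mm). To be left alone.
- spray_can: Spray can, 60 mm across, 170 mm high; origin under its middle. Bystander.
- grease_jar: Jar, 64 mm across, 70 mm high; origin under its middle. Bystander, beside the tongue.
- bearing: Steel bearing ring lying flat, 62 mm across, 18 mm high. Bystander, to the right of the rack.
- wrench: Wrench lying on the bench beside the stand, on the rack's side, 170 mm long. Bystander.
Mind the look-alikes: they are no part of the job. There is more than one size of the part that bears lock_plate_center; the job needs the middle-sized.

How it is judged (in metres and radians):
On the way, in this order (a step that is already met when the one before it is completed fails the run):
1. the lock plate stands upright, fully down in an empty rack slot, let go (((x of lock_plate_center in the frame of rack_slot0 between -0.012 and 0.012 m and y of lock_plate_center in the frame of rack_slot0 between -0.03 and 0.03 m and z of lock_plate_center in the frame of rack_slot0 between 0.045 and 0.06 m) or (x of lock_plate_center in the frame of rack_slot1 between -0.012 and 0.012 m and y of lock_plate_center in the frame of rack_slot1 between -0.03 and 0.03 m and z of lock_plate_center in the frame of rack_slot1 between 0.045 and 0.06 m)) and angle between lock_plate_center's own z axis and vertical below 0.2 rad and contact force between the fingers and anything else below 0.3 N), for 0.2 s.
2. the latch is pulled out by more than 14 mm with the tongue still down (((x of lock_plate_center in the frame of rack_slot0 between -0.012 and 0.012 m and y of lock_plate_center in the frame of rack_slot0 between -0.03 and 0.03 m and z of lock_plate_center in the frame of rack_slot0 between 0.045 and 0.06 m) or (x of lock_plate_center in the frame of rack_slot1 between -0.012 and 0.012 m and y of lock_plate_center in the frame of rack_slot1 between -0.03 and 0.03 m and z of lock_plate_center in the frame of rack_slot1 between 0.045 and 0.06 m)) and angle between lock_plate_center's own z axis and vertical below 0.2 rad and value of joint latch above 0.014 m and value of joint tongue below 0.05 rad), for 0.1 s.
3. the coupler is lifted clear above the ball (value of joint tongue above 0.27 rad), for 0.2 s.
At the end, for the whole second after the job is handed in: Lock plate upright (0.2 rad) and fully down in slot 0 or 1 (12 mm across, 30 mm along); tongue held above 0.27 rad (rim some 5 mm over the ball's top), still (under 0.08 rad/s), the fingers holding the red latch handle with over 2 N (((x of lock_plate_center in the frame of rack_slot0 between -0.012 and 0.012 m and y of lock_plate_center in the frame of rack_slot0 between -0.03 and 0.03 m and z of lock_plate_center in the frame of rack_slot0 between 0.045 and 0.06 m) or (x of lock_plate_center in the frame of rack_slot1 between -0.012 and 0.012 m and y of lock_plate_center in the frame of rack_slot1 between -0.03 and 0.03 m and z of lock_plate_center in the frame of rack_slot1 between 0.045 and 0.06 m)) and angle between lock_plate_center's own z axis and vertical below 0.2 rad and value of joint tongue above 0.27 rad and velocity of joint tongue between -0.08 and 0.08 rad/s and contact force between the fingers and latch_handle above 2 N); the arm keeps its last pose, push and grip.
It fails at once if a bystander was moved by more than 40 mm, or the spare plate was disturbed by more than 25 mm (distance of any of spray_can, grease_jar, bearing, wrench from where it was at the start of the episode above 0.04 m or distance of spare_plate_center from where it was at the start of the episode above 0.025 m).
It also fails if it takes over 48 s, if anything falls off the work surface, if the arm or the gripper's body presses on something with over 40 N, if the wrist force passes 120 N, or if a joint passes its speed limit or range.

## Robot

A 6-joint arm with a two-finger parallel gripper is mounted at the origin on the work surface. World frame = base frame: x ahead of the robot, y to its left, z up, the work surface at z = 0. Lengths are in m, angles in degrees, forces in N, time in s.
With the tool pointing down it reaches from about 0.25 to 0.725 m from the base axis. Payload 9.7 kg.
Tool frame: the origin (TCP) lies on the centre line of the jaws, within the pads' length; the fingertips stand 22 mm ahead of it and the grasp point (between the pads) lies 3 mm ahead of it; z points along the fingers, y is the direction in which the jaws open and shut (so a half turn about z gives the same grasp; the last joint's range is limited). The gripper opens to 85 mm and grips with 20 to 120 N. Pads are 22 mm wide; open, the fingers measure 114 mm over their backs; the gripper's body (76 mm by 85 mm) begins 54 mm behind the grasp point. The pads swing forward as they close: fully open they stand 13 mm farther back than shut.
Start: joints at [69.271, 4.979, 10.078, 95.1, 0, 90], TCP at [0.195, 0.514, 0.253] pointing down, gripper open.
Joint ranges: [-179.16, 179.16], [-48.56, 103.87], [-65.8, 70.77], [-126.05, 130.52], [-82.76, 87.17], [-180, 180]. Speed limits (degrees/s): [127.2, 127.2, 147.25, 180, 180, 180].

## Interface

Orientations are given as [roll, pitch, yaw] about the fixed x, y, z axes, in that order (R = Rz(yaw) Ry(pitch) Rx(roll)).
In Python, from workcell import get_obs, camera, camera_params, job_done gives the robot as it stands.
- The arm moves only by the tool servo_tool, never from a script. Its argument "steps" is a list of rows, each an object of numbers: "x", "y", "z": the shift along the world's x, y, z in mm; "yaw": the turn about the world's z in degrees. A call has 1 to 12 rows; each row is the pose to reach, as a shift and turn from the pose measured when the call began; what a row does not reach only later rows make up. A row lasts 1/8 s, in which the tool goes at most 62.5 mm and 10.7 degrees, less where a joint would pass 70% of its speed; a pose out of reach is approached as far as the arm can. A call with a gripper value outside its range is refused whole. "grip" is the finger opening in mm, from 0 to 85.4, set as the call begins (left out, the last holds). The fingers move at their own pace and stop on an object; "grip_force" is the grip in N (left out, the last holds). Time passes only in rows, so rows that repeat a pose let the fingers close. It gives the time, the measured TCP pose, the force and the opening at its end, in the units of the state.
- get_obs(): the state, without advancing time (a new reading comes with each control period).
- camera(name): name is "scene" or "top" or "wrist"; returns (picture, depth): 480x640x3 uint8, red, green, blue; 480x640 float32, m along the optical axis (not along the pixel's ray), 0 where there is no reading.
- camera_params(name): a dict with "intrinsics" (3x3 intrinsics, pixels), "D" ([k1, k2, p1, p2, k3] as OpenCV has them; the pictures are not rectified), "rvec" (rotation vector, rad) and "tvec" (3), from world to camera coordinates, as OpenCV has them; the wrist camera has in their place "hand_eye" (4x4, takes a point from camera to tool coordinates, whose origin is the TCP and whose axes are the flange's). Camera axes: x right, y down, z forward; pixel columns grow to the right and rows downward; lengths in m; the calibration is good to about 2 mm. A picture is of the moment at which its call begins: read the wrist's pose just before it. camera_params takes no time and is no camera call.
- job_done(): hands the job in, once; it reports no verdict.
The state is a dict: "time": time; "q": joint angles; "qd": joint speeds; "joint_efforts": joint torques, N m; "ee_pos": TCP position; "tcp_rot": TCP orientation; "wrist_force": force on the tool from outside, world axes, zero at the start; "torque": the same for the moment, N m; "opening": finger opening in m.
Only numpy, scipy, OpenCV 4.12 (cv2) and the standard library are available. Lean on these libraries where they do the work, as an engineer would, in place of code of your own. Each camera call takes 0.05 s, during which the arm holds its last target.

## Working session

There is one attempt and no reset: what is moved stays moved. The work goes in short steps, Python scripts to look and compute and a tool call to move; the robot and the scene stay as the last step left them, time stands still between calls to the robot, and variables do not carry over. Pictures are saved under pics/ and viewed, and the job is handed in when it is done.

Besides the shell and the picture viewer there is one more tool, called after "Request:" as name(argument=value, ...), one argument or row to a line, values as JSON. servo_tool: Moves the arm, as the interface text tells. Its arguments: {"type":"object","properties":{"steps":{"type":"array"},"grip":{"type":"number"},"grip_force":{"type":"number"}},"required":["steps"]}

```bash
ls; mkdir -p pics
python3 - <<'E'
from workcell import *
import cv2,numpy as np
print(get_obs())
for n in("scene","top","wrist"):
    im,d=camera(n); cv2.imwrite(f"pics/{n}0.png",im[:,:,::-1]); np.save(f"{n}0.npy",d); print(n,camera_params(n))
E
```

```text
pics
{'time': 0.0, 'q': array([ 6.92714162e+01,  5.01034663e+00,  1.00336177e+01,  9.50988493e+01,
       -2.73672595e-03,  8.99998652e+01]), 'qd': array([-0.05578054, -0.02388302, -0.03258057,  0.13580375, -0.12145883,
        0.06259359]), 'joint_efforts': array([ 1.21305773e-03, -5.20379233e+01,  4.64815557e+01,  1.58533570e-02,
       -2.55111644e-05, -1.43759547e-05]), 'ee_pos': array([0.19460839, 0.51420465, 0.25258278]), 'tcp_rot': array([-1.79924422e+02,  2.73654571e-03,  1.59271555e+02]), 'wrist_force': array([-0.23255059, -0.16971145, -0.66979228]), 'torque': array([ 0.02247734, -0.00228502,  0.00494496]), 'opening': 0.0851587229231973}
scene {'intrinsics': array([[450.23130963,   0.        , 323.85346113],
       [  0.        , 450.23130963, 234.67852536],
       [  0.        ,   0.        ,   1.        ]]), 'D': array([0.01618521, 0.        , 0.        , 0.        , 0.        ]), 'rvec': array([ 2.22425668,  0.73687525, -0.31938195]), 'tvec': array([-0.47769367, -0.13112162,  1.32074046])}
top {'intrinsics': array([[488.50383369,   0.        , 315.7127683 ],
       [  0. 
[... 177 characters left out ...]
y([ 2.20560747, -2.1681456 ,  0.09981653]), 'tvec': array([0.02905602, 0.56124757, 1.16293547])}
wrist {'intrinsics': array([[359.00439524,   0.        , 323.71450514],
       [  0.        , 359.00439524, 239.49760154],
       [  0.        ,   0.        ,   1.        ]]), 'D': array([0.01716692, 0.        , 0.        , 0.        , 0.        ]), 'hand_eye': array([[-8.07328963e-04, -9.59685787e-01, -2.81073901e-01,
         7.03343101e-02],
       [ 9.99999629e-01, -8.59121469e-04,  6.10444441e-05,
        -1.36612055e-03],
       [-3.00060108e-04, -2.81073747e-01,  9.59686125e-01,
        -1.20499404e-01],
       [ 0.00000000e+00,  0.00000000e+00,  0.00000000e+00,
         1.00000000e+00]])}
```

View pics/scene0.png

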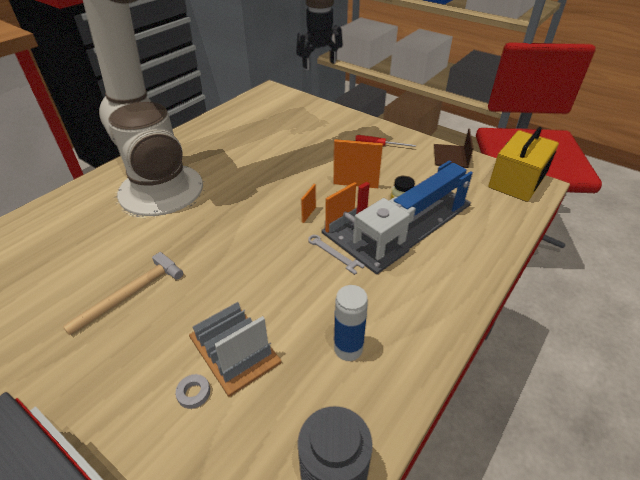

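View pics/top0.png

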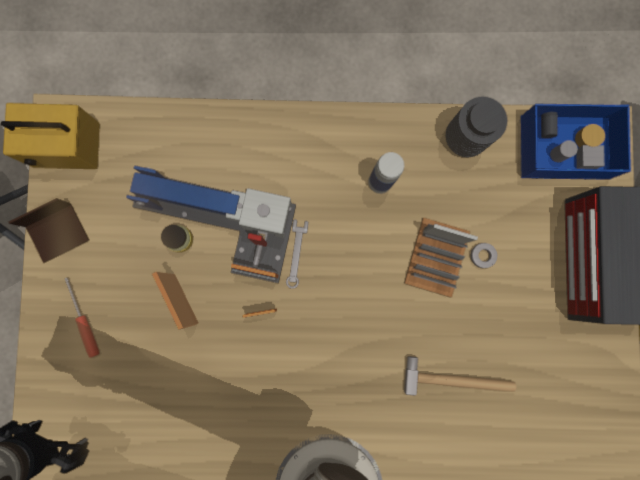

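View pics/wrist0.png

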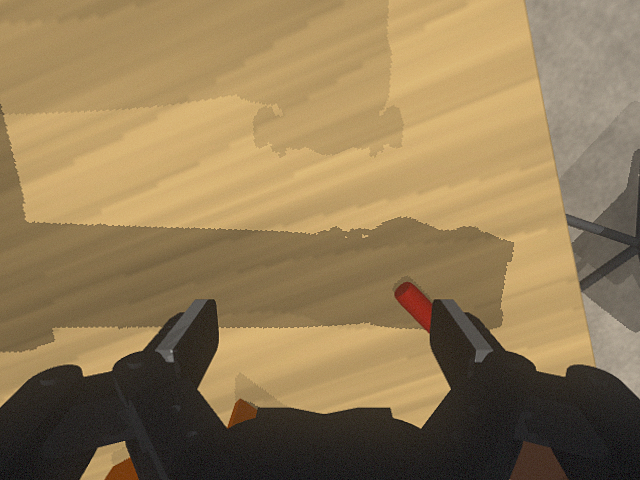

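The orange plates in top0.png are the large one at (175,299), the small one at (260,311) and one standing in the stand's holder at (255,269). The last fits: it is middle-sized and in front of the latch. I'll confirm it in an enlarged crop and measure.

```bash
cat > h.py <<'E'
import numpy as np,cv2
from workcell import *
def cam(n,obs=None):
    p=camera_params(n);K=p["intrinsics"];D=p["D"]
    if n=="wrist":
        from scipy.spatial.transform import Rotation as R
        T=np.eye(4);T[:3,:3]=R.from_euler('xyz',obs["tcp_rot"],degrees=True).as_matrix();T[:3,3]=obs["ee_pos"]
        M=T@p["hand_eye"];return K,D,M[:3,:3],M[:3,3]
    Rm=cv2.Rodrigues(p["rvec"])[0]
    return K,D,Rm.T,-Rm.T@p["tvec"]
def ray(c,uv):
    K,D,R,o=c
    q=cv2.undistortPoints(np.array(uv,float).reshape(-1,1,2),K,D).reshape(-1,2)
    return o,np.c_[q,np.ones(len(q))]@R.T
def plane(c,uv,z):
    o,d=ray(c,uv); return o+d*((z-o[2])/d[:,2])[:,None]
def pts(c,uv,dep):
    o,d=ray(c,uv); return o+d*np.array([dep[int(v),int(u)] for u,v in np.reshape(uv,(-1,2))])[:,None]
def proj(c,P):
    K,D,R,o=c
    return cv2.projectPoints(np.array(P,float).reshape(-1,1,3),cv2.Rodrigues(R.T)[0],-R.T@o,K,D)[0].reshape(-1,2)
E
python3 - <<'E'
from h import *
t=cv2.imread("pics/top0.png");s=cv2.imread("pics/scene0.png")
a=cv2.resize(t[170:330,120:320],None,fx=4,fy=4,interpolation=2)[:600]
cv2.imwrite("pics/c1.png",a)
b=cv2.resize(t[200:310,390:510],None,fx=5,fy=5,interpolation=2);cv2.imwrite("pics/c2.png",b)
cv2.imwrite("pics/c3.png",cv2.resize(s[120:280,290:490],None,fx=4,fy=3.7,interpolation=2))
E
```

```text
(no output)
```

View pics/c1.png

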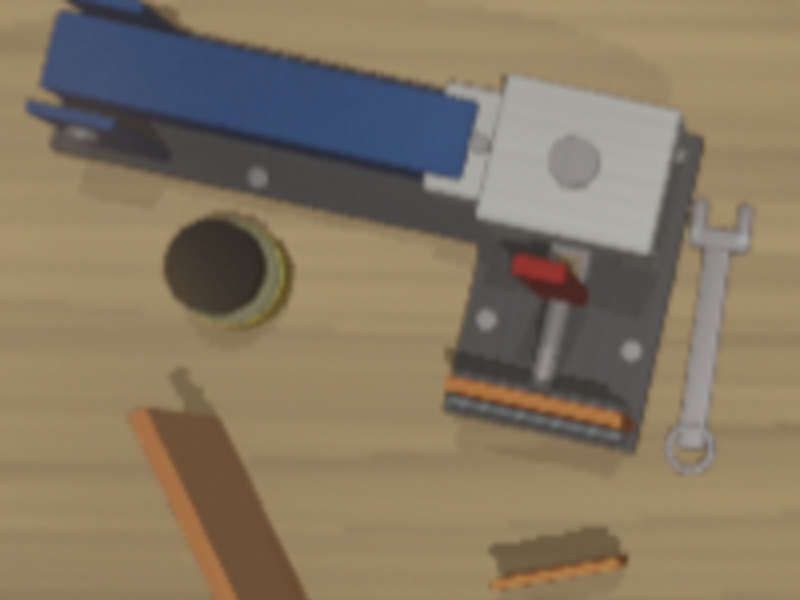

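View pics/c2.png

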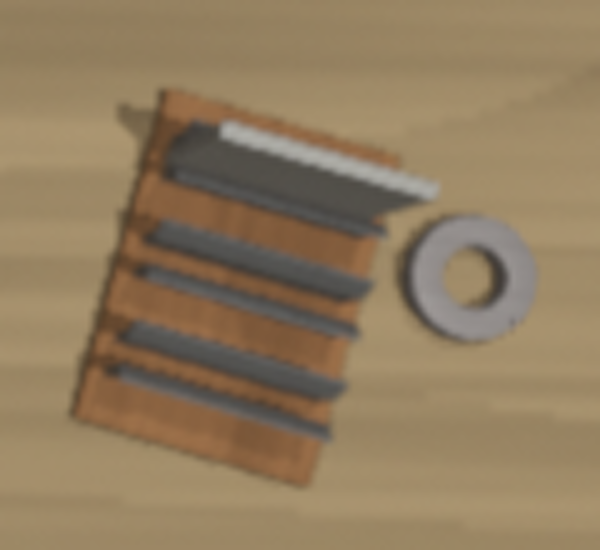

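View pics/c3.png

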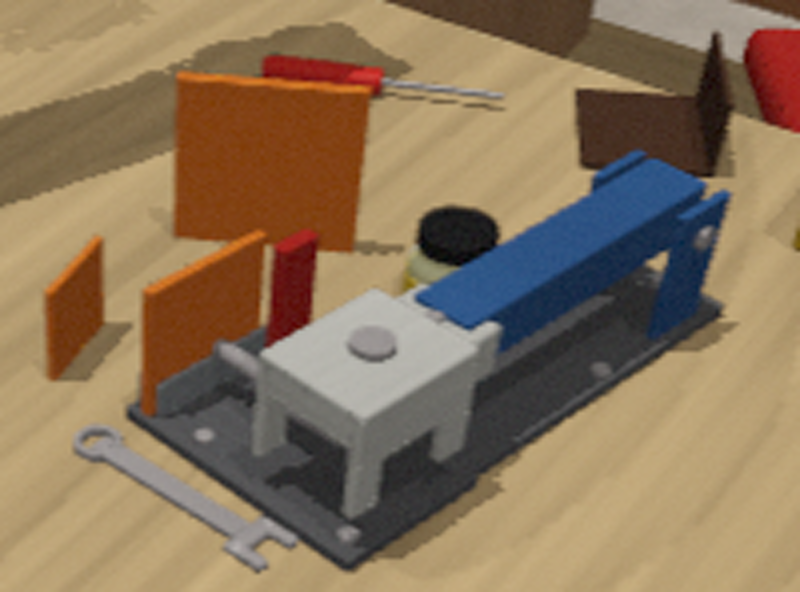

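Run:
```python
from h import *
c=cam("top"); cs=cam("scene")
f=lambda L:np.array(L)/4+[120,170]
g=lambda L:np.array(L)/5+[390,200]
H=plane(c,f([(511,75),(682,113),(655,252),(478,217)]),.127); print("housing",H.round(4),"mean",H.mean(0))
print("boss",plane(c,f([(574,161)]),.13))
P=plane(c,f([(448,378),(628,415),(448,391),(626,428)]),.122); print("plate",P.round(4),P.mean(0))
print("handle",plane(c,f([(514,263),(566,273),(541,266)]),.175))
B=plane(c,f([(702,137),(634,449),(445,408)]),.012);print("base",B)
R=plane(c,g([(165,90),(402,157),(310,487),(72,415)]),.012);print("rack",R.round(4),R.mean(0))
an=lambda v:np.degrees(np.arctan2(v[1],v[0]))
print("y-dir stand(ball->pivot)",an(H[0]-H[1]),an(H[3]-H[2]),an(P[0]-P[1]),an(P[2]-P[3]),"-x dir",an(H[2]-H[1]),an(H[3]-H[0]),an(B[1]-B[0]))
print("rack long",an(R[0]-R[3]),an(R[1]-R[2]),"short",an(R[0]-R[1]),an(R[3]-R[2]))
print(np.linalg.norm(R[0]-R[1]),np.linalg.norm(R[0]-R[3]),np.linalg.norm(P[0]-P[1]))
# rails top z=.054? lines
S=plane(c,g([(150,232),(370,290),(142,270),(355,332),(122,333),(343,392),(110,370),(328,434)]),.054);print("rails",S.round(4))
t=plane(c,g([(222,130),(438,190)]),.122);print("spare top",t,t.mean(0),an(t[0]-t[1]))
```

```text
housing [[0.6935 0.1936 0.127 ]
 [0.674  0.0981 0.127 ]
 [0.5958 0.1114 0.127 ]
 [0.6135 0.2097 0.127 ]] mean [0.64419925 0.15318099 0.127     ]
boss [[0.64534173 0.15712862 0.13      ]]
plate [[0.5243 0.2243 0.122 ]
 [0.5056 0.1246 0.122 ]
 [0.5171 0.2241 0.122 ]
 [0.4984 0.1256 0.122 ]] [0.51134082 0.17464861 0.122     ]
handle [[0.5828807  0.18300555 0.175     ]
 [0.5780737  0.15547999 0.175     ]
 [0.58154912 0.16874561 0.175     ]]
base [[0.68137255 0.09034329 0.012     ]
 [0.48887708 0.12784393 0.012     ]
 [0.51186033 0.24308042 0.012     ]]
rack [[ 0.6529 -0.2242  0.012 ]
 [ 0.6217 -0.3406  0.012 ]
 [ 0.4594 -0.2945  0.012 ]
 [ 0.4923 -0.1788  0.012 ]] [ 0.55658831 -0.25953843  0.012     ]
y-dir stand(ball->pivot) 78.45890054515785 79.7976390062844 79.34547717067247 79.21748848541215 -x dir 170.30759603952853 168.63050765048192 168.97610779117647
rack long -15.792550706475968 -15.84316964389068 short 74.99642152832061 74.13467798874676
0.12047437675425102 0.16694781834203348 0.10146007041834107
rails [[ 0.5785 -0.2074  0.054 ]
 [ 0.5528 -0.3112  0.054 ]
 [ 0.5604 -0.2036  0.054 ]
 [ 0.5328 -0.3039  0.054 ]
 [ 0.5304 -0.1942  0.054 ]
 [ 0.5045 -0.2981  0.054 ]
 [ 0.5129 -0.1885  0.054 ]
 [ 0.4846 -0.2909  0.054 ]]
spare top [[ 0.6181961  -0.22413143  0.122     ]
 [ 0.59293367 -0.32019511  0.122     ]] [ 0.60556488 -0.27216327  0.122     ] 75.26618924112152
```

The crop shows the plate in the holder, with its top edge at c1 (448,383)-(625,418). It is middle-sized between the two loose look-alikes, so it is the lock plate. Next I move to a hover above it.

Request:
servo_tool(
  steps=[
    {"x":32,"y":-34,"z":0,"yaw":-8},
    {"x":64,"y":-68,"z":0,"yaw":-16},
    {"x":96,"y":-102,"z":0,"yaw":-24},
    {"x":128,"y":-136,"z":0,"yaw":-32},
    {"x":160,"y":-170,"z":0,"yaw":-40},
    {"x":192,"y":-204,"z":0,"yaw":-48},
    {"x":224,"y":-238,"z":0,"yaw":-56},
    {"x":256,"y":-272,"z":0,"yaw":-64},
    {"x":288,"y":-306,"z":0,"yaw":-72},
    {"x":316,"y":-340,"z":0,"yaw":-80},
    {"x":316,"y":-340,"z":0,"yaw":-80},
    {"x":316,"y":-340,"z":0,"yaw":-80},
  ],
  grip=50,
  grip_force=40,
)

```text
time: 1.65
ee_pos: [0.5104, 0.1743, 0.2525]
tcp_rot: [-179.9, 0.0, 79.3]
wrist_force: [-0.5, -0.2, 0.7]
opening: 0.0499
```

Run:
```python
from h import *
o=get_obs();print(o["time"],o["ee_pos"],o["tcp_rot"],o["opening"])
im,d=camera("wrist");cv2.imwrite("pics/w1.png",im[:,:,::-1]);np.save("w1.npy",d)
```

```text
1.65 [0.51037941 0.1743344  0.25250185] [-1.79900271e+02  6.16172936e-03  7.93072872e+01] 0.049889209155852515
```

View pics/w1.png

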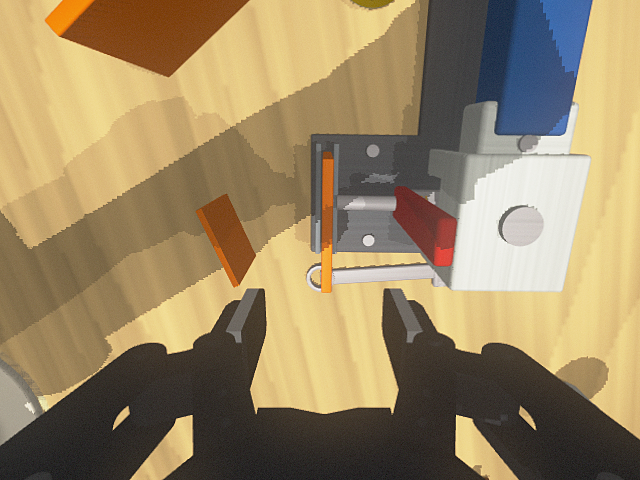

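The wrist view shows the plate edge at (328,152)-(327,292), midway between the jaws. The red handle top is at (445,262). I'll check the numbers.

Run:
```python
from h import *
o=get_obs();c=cam("wrist",o)
P=plane(c,[(322,152),(334,152),(321.5,292),(332.5,292)],.122);print(P,P.mean(0))
print(plane(c,[(436,264),(454,264)],.175))
print(proj(c,[[.5114,.1746,.122],[.508,-.245,.054]]))
```

```text
[[0.52049041 0.23220158 0.122     ]
 [0.52850584 0.23068749 0.122     ]
 [0.50075652 0.13050183 0.122     ]
 [0.50898376 0.12895196 0.122     ]] [0.51468413 0.18058571 0.122     ]
[[0.57489174 0.15942843 0.175     ]
 [0.58520358 0.15749344 0.175     ]]
[[324.52771521 234.63615244]
 [385.60057317 547.25338743]]
```

Request:
servo_tool(
  steps=[
    {"x":3,"y":3,"z":-30},
    {"x":3,"y":3,"z":-70},
    {"x":3,"y":3,"z":-110},
    {"x":3,"y":3,"z":-135},
    {"x":3,"y":3,"z":-146},
    {"x":3,"y":3,"z":-146},
  ],
)

```text
schema error: expected keys x, y, z, yaw
```

Request:
servo_tool(
  steps=[
    {"z":0},
    {"z":0},
    {"z":0},
    {"z":0},
    {"z":0},
  ],
  grip=2,
  grip_force=40,
)

```text
schema error: expected keys x, y, z, yaw
```

Request:
servo_tool(
  steps=[
    {"x":3,"y":3,"z":-30,"yaw":0},
    {"x":3,"y":3,"z":-70,"yaw":0},
    {"x":3,"y":3,"z":-110,"yaw":0},
    {"x":3,"y":3,"z":-135,"yaw":0},
    {"x":3,"y":3,"z":-146,"yaw":0},
    {"x":3,"y":3,"z":-146,"yaw":0},
  ],
)

```text
time: 2.45
ee_pos: [0.51, 0.1791, 0.1059]
tcp_rot: [-179.6, 0.0, 79.6]
wrist_force: [-14.4, 5.1, 0.1]
opening: 0.0502
```

Request:
servo_tool(
  steps=[
    {"x":0,"y":0,"z":0,"yaw":0},
    {"x":0,"y":0,"z":0,"yaw":0},
    {"x":0,"y":0,"z":0,"yaw":0},
    {"x":0,"y":0,"z":0,"yaw":0},
    {"x":0,"y":0,"z":0,"yaw":0},
  ],
  grip=2,
  grip_force=40,
)

```text
time: 3.08
ee_pos: [0.5115, 0.1793, 0.1064]
tcp_rot: [-179.8, -0.0, 79.5]
wrist_force: [5.9, 0.9, -2.8]
opening: 0.0072
```

Run:
```python
from h import *
im,d=camera("scene");cv2.imwrite("pics/s2.png",cv2.resize(im[100:290,260:490,::-1],None,fx=3,fy=3,interpolation=2))
im,d=camera("wrist");cv2.imwrite("pics/w2.png",im[:,:,::-1])
print(get_obs()["wrist_force"])
```

```text
[ 5.06630496  0.17820414 -2.78994831]
```

View pics/s2.png

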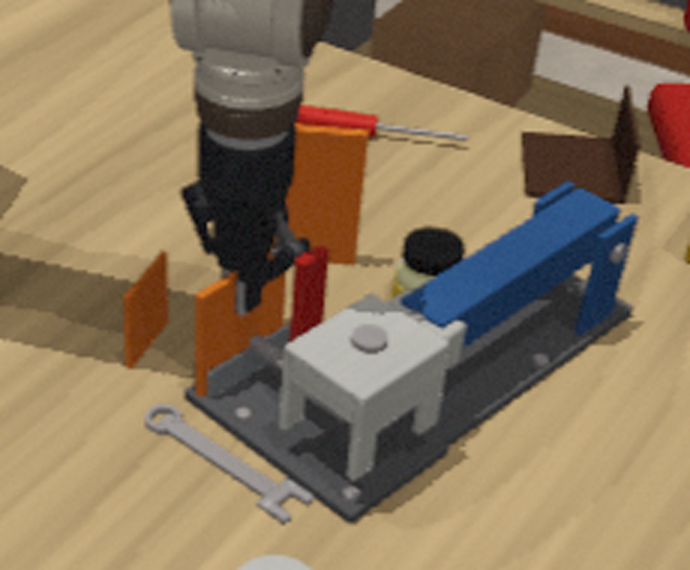

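View pics/w2.png

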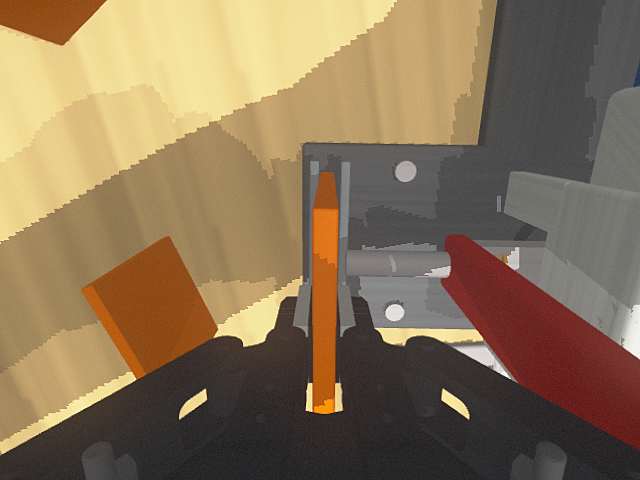

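Request:
servo_tool(
  steps=[
    {"x":0,"y":0,"z":20,"yaw":0},
    {"x":0,"y":0,"z":50,"yaw":0},
    {"x":0,"y":0,"z":90,"yaw":0},
    {"x":0,"y":0,"z":125,"yaw":0},
    {"x":0,"y":0,"z":125,"yaw":0},
  ],
)

```text
time: 3.8
ee_pos: [0.5124, 0.1797, 0.2341]
tcp_rot: [180.0, -0.2, 79.6]
wrist_force: [-0.6, -0.8, -2.5]
opening: 0.0077
```

Run:
```python
from h import *
o=get_obs();im,d=camera("wrist");cv2.imwrite("pics/w3.png",im[:,:,::-1]);np.save("w3.npy",d)
print(o["ee_pos"],o["tcp_rot"],o["opening"],o["wrist_force"])
```

```text
[0.51242879 0.17973892 0.23413577] [ 1.79967926e+02 -1.58184743e-01  7.95519248e+01] 0.007714700591286367 [-0.64764598 -0.80179397 -2.53702115]
```

View pics/w3.png

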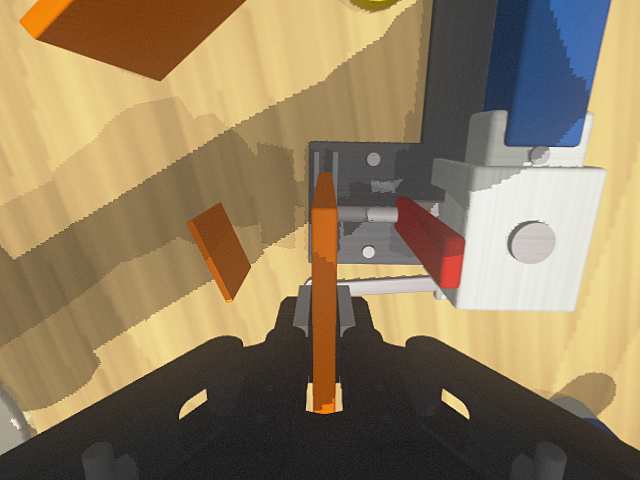

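Run:
```python
from h import *
o=get_obs();c=cam("wrist",o)
P=plane(c,[(325.5,209),(324.5,411)],.250);print(P,P.mean(0)-o["ee_pos"],np.degrees(np.arctan2(*(P[0]-P[1])[1::-1])))
# bottom far corner
print(plane(c,[(324.5,174)],.14))
```

```text
[[0.52210239 0.22754602 0.25      ]
 [0.5089846  0.15810424 0.25      ]] [0.00361164 0.01325363 0.01799715] 79.30268424269856
[[0.52166498 0.22633759 0.14      ]]
```

Request:
servo_tool(
  steps=[
    {"x":0,"y":-25,"z":5,"yaw":0},
    {"x":0,"y":-75,"z":5,"yaw":-1},
    {"x":0,"y":-125,"z":5,"yaw":-2},
    {"x":-1,"y":-175,"z":5,"yaw":-3},
    {"x":-2,"y":-225,"z":5,"yaw":-4},
    {"x":-3,"y":-275,"z":5,"yaw":-5},
    {"x":-4,"y":-325,"z":5,"yaw":-5},
    {"x":-4,"y":-375,"z":0,"yaw":-5},
    {"x":-4,"y":-410,"z":-20,"yaw":-5},
    {"x":-4,"y":-424,"z":-40,"yaw":-5},
    {"x":-4,"y":-424,"z":-40,"yaw":-5},
    {"x":-4,"y":-424,"z":-40,"yaw":-5},
  ],
)

```text
time: 5.35
ee_pos: [0.5078, -0.2438, 0.1919]
tcp_rot: [-179.8, -0.1, 74.6]
wrist_force: [-1.4, 0.1, -1.7]
opening: 0.0074
```

Run:
```python
from h import *
o=get_obs();im,d=camera("wrist");cv2.imwrite("pics/w4.png",im[:,:,::-1]);np.save("w4.npy",d)
print(o["ee_pos"],o["tcp_rot"],o["opening"],o["wrist_force"])
```

```text
[ 0.50781602 -0.2437739   0.19189774] [-1.79849245e+02 -9.53220741e-02  7.45734591e+01] 0.007412344454577824 [-1.43776785  0.05583288 -1.65994469]
```

View pics/w4.png

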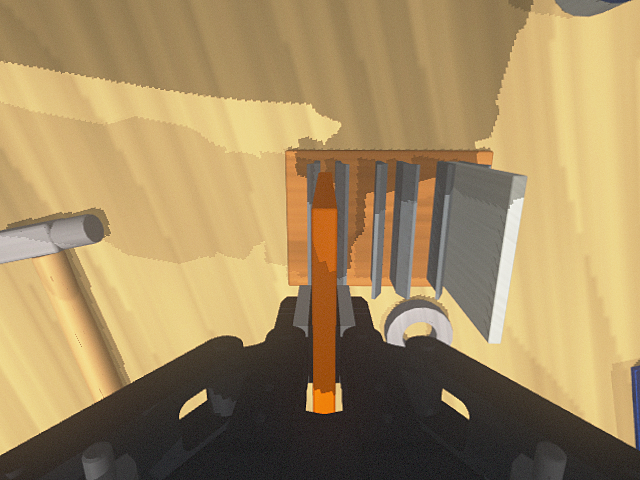

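Run:
```python
from h import *
im=cv2.imread("pics/w4.png");cv2.imwrite("pics/w4c.png",cv2.resize(im[140:300,280:440],None,fx=3.75,fy=3.75,interpolation=2))
```

```text
(no output)
```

View pics/w4c.png

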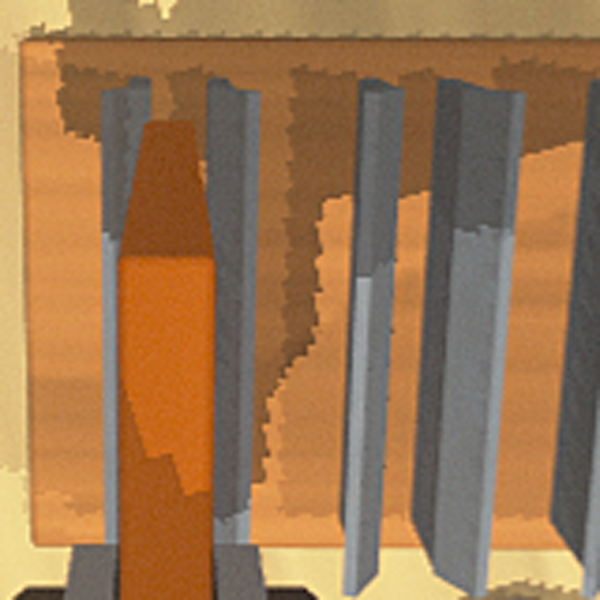

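Run:
```python
from h import *
o=get_obs();c=cam("wrist",o);e=o["ee_pos"]
a=np.radians(-15.4);X=np.array([np.cos(a),np.sin(a),0]);Y=np.array([-X[1],X[0],0])
def s(n,uv,z):
    for p in plane(c,uv,z): print(n,p.round(4),"across",round((p-e)@X*1e3,1),"along",round((p-e)@Y*1e3,1))
s("flare",[(307.2,164),(349.3,164),(308.3,284),(345.3,284)],.054)
s("base corner",[(285.5,150.5),(288.5,285)],.012)
s("plate bot",[(318,172.5),(331.5,172.5)],.097)
s("plate top",[(312,209),(337,209)],.208)
```

```text
flare [ 0.5109 -0.1925  0.054 ] across -10.9 along 50.1
flare [ 0.5396 -0.2005  0.054 ] across 18.9 along 50.0
flare [ 0.4861 -0.2809  0.054 ] across -11.3 along -41.7
flare [ 0.5139 -0.2886  0.054 ] across 17.5 along -41.7
base corner [ 0.4941 -0.1801  0.012 ] across -30.4 along 57.6
base corner [ 0.4618 -0.2939  0.012 ] across -31.3 along -60.7
plate bot [ 0.5184 -0.1964  0.097 ] across -2.6 along 48.4
plate bot [ 0.5262 -0.1985  0.097 ] across 5.4 along 48.4
plate top [ 0.5185 -0.1962  0.208 ] across -2.6 along 48.6
plate top [ 0.5257 -0.1982  0.208 ] across 4.9 along 48.6
```

Slot 0 lies about 2.5 mm farther along rack x than the plate does. I'll shift by that and lower.

Request:
servo_tool(
  steps=[
    {"x":2.5,"y":-0.7,"z":0,"yaw":0},
    {"x":2.5,"y":-0.7,"z":-20,"yaw":0},
    {"x":2.5,"y":-0.7,"z":-40,"yaw":0},
    {"x":2.5,"y":-0.7,"z":-55,"yaw":0},
    {"x":2.5,"y":-0.7,"z":-65,"yaw":0},
    {"x":2.5,"y":-0.7,"z":-73,"yaw":0},
    {"x":2.5,"y":-0.7,"z":-79,"yaw":0},
  ],
)

```text
time: 6.28
ee_pos: [0.5108, -0.2445, 0.1134]
tcp_rot: [-179.9, -0.1, 74.6]
wrist_force: [-1.2, 0.4, -2.5]
opening: 0.0075
```

No contact so far, so I'll push down the rest of the way.

Request:
servo_tool(
  steps=[
    {"x":0,"y":0,"z":-4,"yaw":0},
    {"x":0,"y":0,"z":-8,"yaw":0},
    {"x":0,"y":0,"z":-9,"yaw":0},
    {"x":0,"y":0,"z":-9,"yaw":0},
  ],
)

```text
time: 6.78
ee_pos: [0.5115, -0.2447, 0.1063]
tcp_rot: [179.9, -0.1, 74.6]
wrist_force: [-1.5, 2.0, 8.8]
opening: 0.0077
```

Request:
servo_tool(
  steps=[
    {"x":0,"y":0,"z":0,"yaw":0},
    {"x":0,"y":0,"z":0,"yaw":0},
    {"x":0,"y":0,"z":0,"yaw":0},
    {"x":0,"y":0,"z":0,"yaw":0},
    {"x":0,"y":0,"z":20,"yaw":0},
    {"x":0,"y":0,"z":60,"yaw":0},
    {"x":0,"y":0,"z":110,"yaw":0},
    {"x":0,"y":0,"z":150,"yaw":0},
    {"x":0,"y":0,"z":150,"yaw":0},
  ],
  grip=45,
)

```text
time: 7.9
ee_pos: [0.5124, -0.2452, 0.2597]
tcp_rot: [179.6, -0.0, 74.6]
wrist_force: [1.0, 0.3, 0.1]
opening: 0.045
```

Run:
```python
from h import *
o=get_obs();im,d=camera("wrist");im2,d=camera("scene")
print(o["ee_pos"],o["opening"],o["wrist_force"])
cv2.imwrite("pics/w5.png",np.hstack([cv2.resize(im,(400,300)),cv2.resize(im2[280:430,160:360],(400,300))])[:,:,::-1]); cv2.imwrite("w5full.png",im[:,:,::-1])
```

```text
[ 0.51236845 -0.24515189  0.25969931] 0.045002812584784356 [0.96276745 0.31523763 0.08494212]
```

View pics/w5.png

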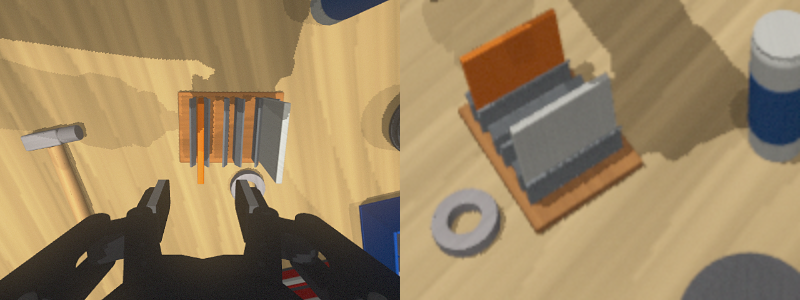

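The orange plate stands in slot 0 (right panel, about (513,60)), seated between the rails and clear of the fingers. The spare plate, bearing and can look undisturbed. Next I hover over the handle.

Request:
servo_tool(
  steps=[
    {"x":5,"y":25,"z":0,"yaw":0},
    {"x":12,"y":75,"z":0,"yaw":1},
    {"x":20,"y":125,"z":0,"yaw":2},
    {"x":28,"y":175,"z":0,"yaw":3},
    {"x":36,"y":225,"z":0,"yaw":4},
    {"x":44,"y":275,"z":0,"yaw":5},
    {"x":52,"y":325,"z":0,"yaw":5},
    {"x":60,"y":370,"z":0,"yaw":5},
    {"x":67,"y":400,"z":0,"yaw":5},
    {"x":67,"y":412,"z":0,"yaw":5},
    {"x":67,"y":412,"z":0,"yaw":5},
  ],
)

```text
time: 9.38
ee_pos: [0.5782, 0.1673, 0.2548]
tcp_rot: [180.0, -0.0, 79.6]
wrist_force: [0.3, -0.3, 0.4]
opening: 0.0448
```

Run:
```python
from h import *
o=get_obs();im,d=camera("wrist");cv2.imwrite("pics/w6.png",im[:,:,::-1])
im2,d2=camera("top");cv2.imwrite("pics/t6.png",cv2.resize(im2[170:330,120:320,::-1],None,fx=4,fy=3.75,interpolation=2))
c=cam("wrist",o)
hsv=cv2.cvtColor(im,cv2.COLOR_RGB2HSV);m=((hsv[...,0]<6)|(hsv[...,0]>174))&(hsv[...,1]>150)&(hsv[...,2]>60)
n,l,st,ce=cv2.connectedComponentsWithStats(m.astype(np.uint8))
for i in range(1,n):
    if st[i,4]>100: print(st[i],ce[i])
print(o["ee_pos"],o["tcp_rot"],o["wrist_force"],proj(c,[[.5795,.167,.175],[.5795,.167,.155]]))
```

```text
[319 193  19  81 619] [326.35864297 238.30533118]
[0.5781562  0.16734086 0.25477636] [ 1.79992516e+02 -2.46122892e-04  7.96453338e+01] [ 0.27005338 -0.2917118   0.42530738] [[324.75231057 258.00030494]
 [324.64503164 247.74804756]]
```

View pics/w6.png

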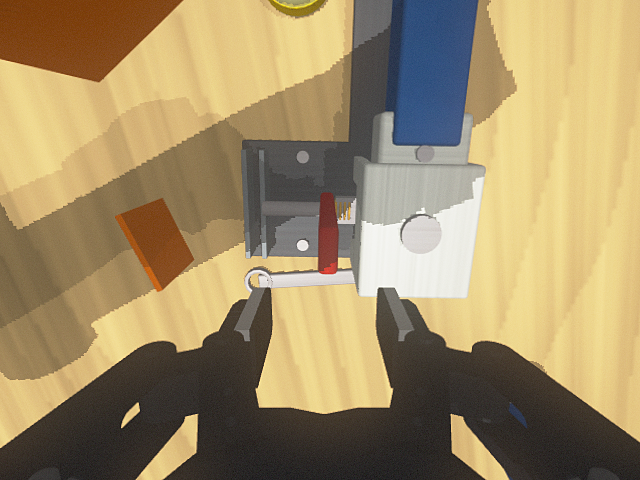

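Run:
```python
from h import *
im=cv2.imread("pics/w6.png");cv2.imwrite("pics/w6c.png",cv2.resize(im[180:290,270:390],None,fx=5,fy=5,interpolation=2))
c=cam("wrist",get_obs());print(plane(c,[(319,273),(337,273),(319,225),(337,225)],.175), plane(c,[(328,250)],.175))
```

```text
[[0.5746161  0.15698907 0.175     ]
 [0.58522975 0.15501696 0.175     ]
 [0.58011813 0.18611083 0.175     ]
 [0.59032447 0.1842165  0.175     ]] [[0.58251349 0.17026051 0.175     ]]
```

View pics/w6c.png

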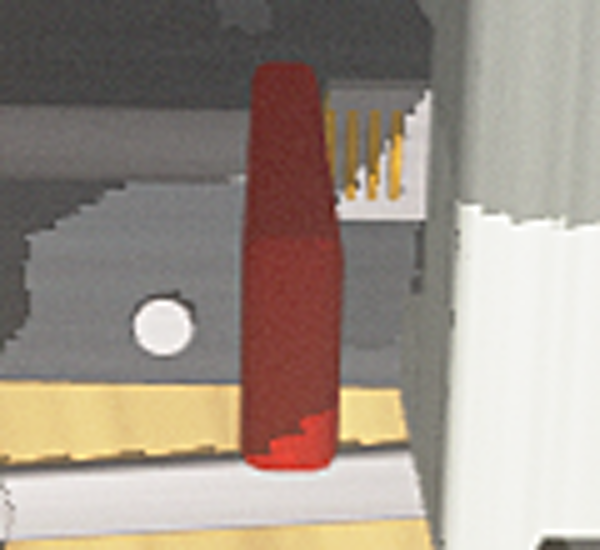

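The handle top face spans u 319-338, v 228-274, so its centre is at about (0.581, 0.169). Descend and grip.

Request:
servo_tool(
  steps=[
    {"x":3,"y":2,"z":-20,"yaw":0},
    {"x":3,"y":2,"z":-55,"yaw":0},
    {"x":3,"y":2,"z":-85,"yaw":0},
    {"x":3,"y":2,"z":-97,"yaw":0},
    {"x":3,"y":2,"z":-97,"yaw":0},
  ],
)

```text
time: 10.1
ee_pos: [0.5811, 0.1675, 0.1585]
tcp_rot: [180.0, -0.0, 79.5]
wrist_force: [0.1, 0.4, 0.3]
opening: 0.0449
```

Request:
servo_tool(
  steps=[
    {"x":0,"y":0,"z":0,"yaw":0},
    {"x":0,"y":0,"z":0,"yaw":0},
    {"x":0,"y":0,"z":0,"yaw":0},
    {"x":0,"y":0,"z":0,"yaw":0},
    {"x":0,"y":0,"z":0,"yaw":0},
  ],
  grip=4,
  grip_force=60,
)

```text
time: 10.72
ee_pos: [0.5806, 0.1677, 0.1601]
tcp_rot: [180.0, -0.0, 79.5]
wrist_force: [-6.2, -0.4, 7.1]
opening: 0.0113
```

Run:
```python
from h import *
o=get_obs();im,d=camera("wrist");im2,d=camera("scene")
print(o["ee_pos"],o["opening"],o["wrist_force"])
cv2.imwrite("pics/w7.png",np.hstack([cv2.resize(im,(400,300)),cv2.resize(im2[130:280,300:500],(400,300))])[:,:,::-1])
```

```text
[0.58063114 0.16770872 0.16010255] 0.011349524406384856 [-6.17229515 -0.3745353   7.11784001]
```

View pics/w7.png

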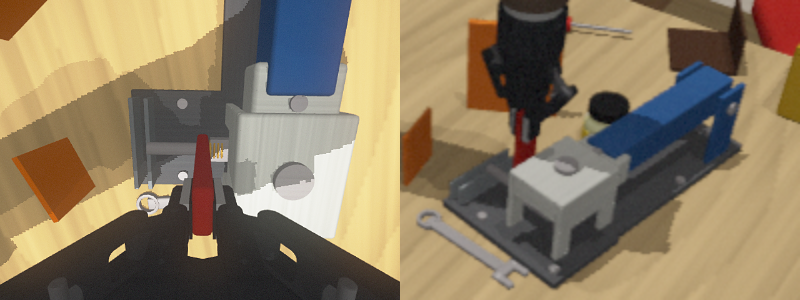

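Both jaws are on the red handle (left panel, around (203,200)). Pull 20 mm towards stand -x.

Request:
servo_tool(
  steps=[
    {"x":-4,"y":0.7,"z":0,"yaw":0},
    {"x":-8,"y":1.5,"z":0,"yaw":0},
    {"x":-12,"y":2.2,"z":0,"yaw":0},
    {"x":-16,"y":3,"z":0,"yaw":0},
    {"x":-20,"y":3.7,"z":0,"yaw":0},
    {"x":-20,"y":3.7,"z":0,"yaw":0},
    {"x":-20,"y":3.7,"z":0,"yaw":0},
  ],
)

```text
time: 11.7
ee_pos: [0.5613, 0.1715, 0.1602]
tcp_rot: [179.9, -0.1, 79.5]
wrist_force: [7.0, 0.0, -4.6]
opening: 0.0114
```

Run:
```python
from h import *
o=get_obs();im,d=camera("wrist");im2,d=camera("scene")
print(o["ee_pos"],o["opening"],o["wrist_force"])
cv2.imwrite("pics/w8.png",np.hstack([cv2.resize(im,(400,300)),cv2.resize(im2[130:280,300:500],(400,300))])[:,:,::-1])
```

```text
[0.56127901 0.17151343 0.16017644] 0.011360723787790857 [ 6.9831943   0.00869641 -4.64435218]
```

View pics/w8.png

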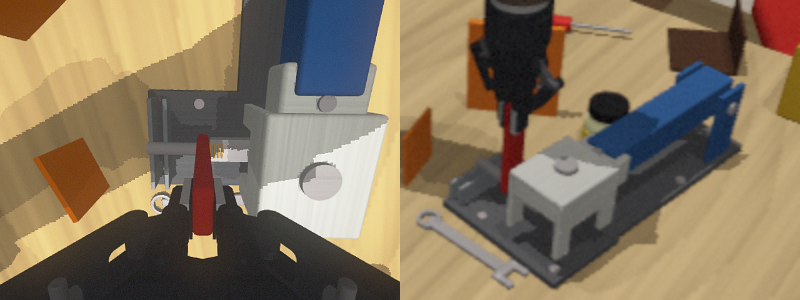

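Latch is out by about 19.7 mm at 7 N, consistent with the spring, and the tongue is still down. Lift along the hinge arc to about 0.36 rad.

Request:
servo_tool(
  steps=[
    {"x":0.4,"y":2,"z":8.4,"yaw":0},
    {"x":0.8,"y":4.1,"z":16.7,"yaw":0},
    {"x":1.4,"y":7.5,"z":27.6,"yaw":0},
    {"x":2.1,"y":11.2,"z":38.5,"yaw":0},
    {"x":2.9,"y":15.3,"z":49.1,"yaw":0},
    {"x":3.7,"y":20,"z":59.6,"yaw":0},
    {"x":4.7,"y":24.9,"z":69.9,"yaw":0},
    {"x":5.7,"y":30.3,"z":80,"yaw":0},
    {"x":6.5,"y":34.6,"z":87.4,"yaw":0},
    {"x":7.3,"y":39,"z":94.7,"yaw":0},
    {"x":7.3,"y":39,"z":94.7,"yaw":0},
    {"x":7.3,"y":39,"z":94.7,"yaw":0},
  ],
)

```text
time: 13.3
ee_pos: [0.5691, 0.2096, 0.2544]
tcp_rot: [179.8, 0.1, 79.4]
wrist_force: [6.8, -4.0, -5.6]
opening: 0.0113
```

Run:
```python
from h import *
o=get_obs();im,d=camera("wrist");im2,d=camera("scene")
print(o["ee_pos"],o["opening"],o["wrist_force"],o["time"])
cv2.imwrite("pics/s9f.png",im2[:,:,::-1])
cv2.imwrite("pics/w9.png",np.hstack([cv2.resize(im,(400,300)),cv2.resize(im2[130:280,300:500],(400,300))])[:,:,::-1])
```

```text
[0.56908513 0.20955141 0.25437506] 0.011337670400928302 [ 6.84330781 -3.98708083 -5.58291523] 13.3
```

View pics/w9.png

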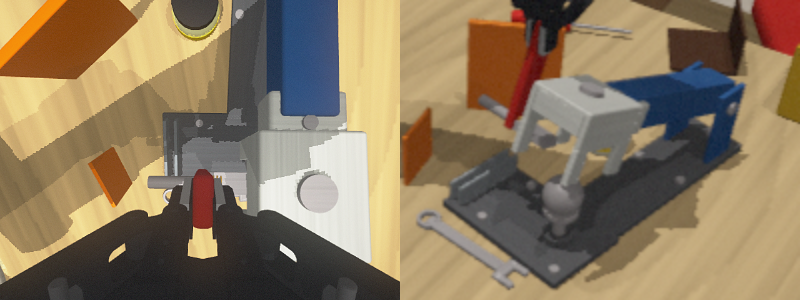

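View pics/s9f.png

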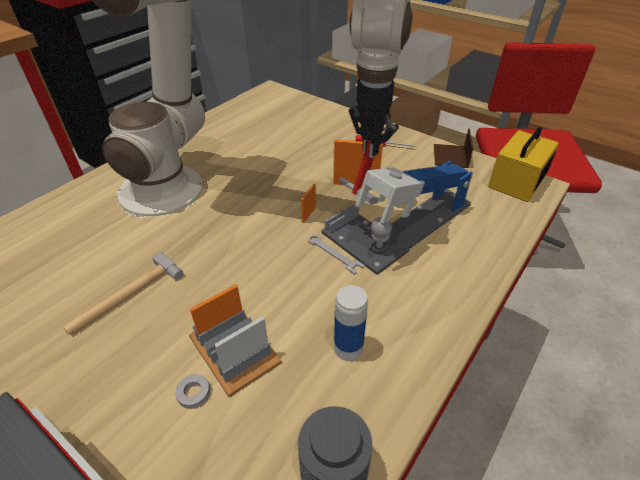

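The coupler is up (right panel: housing at (585,105), ball at (560,200) clear below). I'll settle briefly and check the tongue angle from depth.

Request:
servo_tool(
  steps=[
    {"x":0,"y":0,"z":0,"yaw":0},
    {"x":0,"y":0,"z":0,"yaw":0},
    {"x":0,"y":0,"z":0,"yaw":0},
    {"x":0,"y":0,"z":0,"yaw":0},
  ],
)

```text
time: 13.9
ee_pos: [0.5695, 0.209, 0.2538]
tcp_rot: [179.8, 0.1, 79.4]
wrist_force: [6.2, -2.7, -6.5]
opening: 0.0115
```

Run:
```python
from h import *
o=get_obs();im,d=camera("wrist");c=cam("wrist",o)
def ang(us,vs):
    uv=[(u,v) for u in us for v in vs if d[v,u]>0]
    P=pts(c,uv,d);C=P-P.mean(0);n=np.linalg.svd(C)[2][2];print(len(uv),P.mean(0).round(3),"tilt rad",np.arccos(abs(n[2])).round(3),"rms",np.sqrt(((C@n)**2).mean()).round(4))
ang(range(430,460,4),range(230,400,6))   # housing top
ang(range(460,535,4),range(20,130,6))    # tube top
print(o["ee_pos"],o["wrist_force"],o["qd"].round(2),o["opening"])
```

```text
229 [0.619 0.203 0.241] tilt rad 1.25 rms 0.0036
358 [0.673 0.29  0.179] tilt rad 0.345 rms 0.0006
[0.56954185 0.20901083 0.25379536] [ 6.2405583  -2.68157034 -6.46459146] [-0.09  0.05  0.07  0.07 -0.07 -0.1 ] 0.011513581687987046
```

```bash
python3 -c "
from workcell import *
print(job_done());o=get_obs();print(o['ee_pos'],o['wrist_force'])"
```

```text
the job is handed in; nothing more can be done
None
the job is handed in; nothing more can be done
```

I put the lock plate into rack slot 0, pushed it down and let go. Then I gripped the red handle and pulled the latch out. I lifted the tongue by the handle and handed the job in while still holding it, at about 14 s of the 48 s allowed. The hand-in gave no verdict.

- **Lock plate:** it met the slot floor at about 9 N, at the same tool height as when I gripped it. It still stood upright in slot 0 in the scene picture taken after the lift. I did not measure its final position in the slot.
- **Latch and tongue:** the latch came out about 19.7 mm. Depth on the tube's top gave a tongue angle of about 0.345 rad, against the 0.27 needed. The depth fit on the housing top was unusable (tilt 1.25 rad) because its patch fell off the face. The expected angle from the lift arc was about 0.36 rad.
- **Grip:** the jaws were closed on the handle with the grip set to 60 N. They read 11.5 mm open on the 12 mm bar, and the joints were nearly still (0.1 degrees/s or less).
- **Disagreement between cameras:** the top and wrist cameras differed by up to 6 mm on the plate's position along its length. I aimed between the two and checked again at the hover over the rack.
- **Unplanned contact:** on the way down to the plate the wrist force briefly read 15 N sideways, probably a gripper knuckle brushing the sprung handle. It had no visible effect.
- **Other things:** the can, bearing, wrench and spare plate looked unmoved in the last scene picture. The jar was largely hidden there, but looked undisturbed in the wrist view.

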